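# Load and start the tumbler

### The job

Put every boxwood blank that lies on the cork table into the tumbler's feed tray, and when all are in it lift the tray by its bar so that they slide into the hopper, then let the tray back down flat. Start the tumbler by pressing its keys fully, one at a time: the long bar key once, the square key twice (letting it come right up in between), then the round key once; last, ring the chrome bell. Press no key while the tray is up, and do not disturb the paperweight.

Things in the scene. Friction and masses are not known exactly. Their poses are not given: they have to be found in the camera images.
- tumbler: Grey and aluminium bench tumbler, fixed; origin on the table under the hinge between tray and hopper. Its y axis points from the feed tray (y -0.165 to 0) to the hopper (y 0.006 to 0.154), its x axis away from the key shelf (x -0.195 to -0.10). Turned at most 0.12 rad from world axes.
- hopper_in (a point): Centre of the floor of the open-topped square hopper, 10 mm above the table; inside 186 mm (x) by 148 mm (y), x and y along the tumbler's. Walls 120 mm above the table, 96 mm on the tray side, 190 mm on the far (+y) side.
- tray (a joint): Tilt of the aluminium feed tray about its hinge, rad: 0 flat, positive as the bar end is raised and the tray tips towards the hopper, stop at 1.2. It falls back flat under its own weight (0.4 kg) when let go.
- tray_mid (a point): Middle of the feed tray's floor, turns with the tray; when flat 107 mm above the table with axes as the tumbler's. The tray is 166 mm wide inside (x) and 160 mm long (y -0.08 at the rear wall to +0.08 at the open end over the hopper's edge); side and rear walls 35 mm above its floor.
- tray_bar (a point): Middle of the tray's handle bar, a round steel bar 12 mm thick and 100 mm long along the tumbler's x, 45 mm behind the outer rear wall of the tray; 132 mm above the table when flat. In the flat tray it lies 210 mm from the hinge in -y and 30 mm above it. Free above and below.
- tray_hinge (a point): Middle of the tray's hinge line, 102 mm above the table; the line runs along the tumbler's x.
- key_bar_top (a point): The long bar-shaped black key, cap 50 mm (tumbler x) by 18 mm. The point is the middle of the cap's top when not pressed, 50 mm above the table; z up. The cap stands 12 mm above its white base plate and moves with this point. The three keys stand 65 mm apart in a row on the 30 mm high grey key shelf on the robot's side of the hopper, in any order.
- key_square_top (a point): The small square black key, cap 26 x 26 mm. The point is the middle of the cap's top when not pressed, 50 mm above the table; z up. The cap stands 12 mm above its white base plate and moves with this point. The three keys stand 65 mm apart in a row on the 30 mm high grey key shelf on the robot's side of the hopper, in any order.
- key_round_top (a point): The large round black key, cap 44 mm across. The point is the middle of the cap's top when not pressed, 50 mm above the table; z up. The cap stands 12 mm above its white base plate and moves with this point. The three keys stand 65 mm apart in a row on the 30 mm high grey key shelf on the robot's side of the hopper, in any order.
- key_bar (a joint): Long bar key. Spring travel of that cap in m: 0 released, 0.006 fully down (needs about 4.5 N).
- key_square (a joint): Square key. Spring travel of that cap in m: 0 released, 0.006 fully down (needs about 4.5 N).
- key_round (a joint): Round key. Spring travel of that cap in m: 0 released, 0.006 fully down (needs about 4.5 N).
- bell_button_top (a point): Top of the button of the chrome desk bell (dome 84 mm across, 40 mm high, fixed), to the robot's left; button 22 mm across, its top 58 mm above the table when not pressed.
- bell_button (a joint): Bell button. Spring travel of that cap in m: 0 released, 0.006 fully down (needs about 4.5 N).
- paperweight: Glass marble paperweight, 48 mm ball on a brass foot, 51 mm high, among the blanks; origin under its middle. Not to be moved.
- blank1: A turned boxwood blank: a bar 60 mm long along its x axis, 32 x 32 mm in section, square at both ends with a round turned middle of the same 32 mm width; origin at its centre (16 mm above the table when lying). 40 to 80 g. Loose on the cork top, to the robot's right. Two to four blanks are present; an absent one reads None from the start.
- blank2: A turned boxwood blank: a bar 60 mm long along its x axis, 32 x 32 mm in section, square at both ends with a round turned middle of the same 32 mm width; origin at its centre (16 mm above the table when lying). 40 to 80 g. Loose on the cork top, to the robot's right. Two to four blanks are present; an absent one reads None from the start.
- blank3: A turned boxwood blank: a bar 60 mm long along its x axis, 32 x 32 mm in section, square at both ends with a round turned middle of the same 32 mm width; origin at its centre (16 mm above the table when lying). 40 to 80 g. Loose on the cork top, to the robot's right. Two to four blanks are present; an absent one reads None from the start.
- blank4: A turned boxwood blank: a bar 60 mm long along its x axis, 32 x 32 mm in section, square at both ends with a round turned middle of the same 32 mm width; origin at its centre (16 mm above the table when lying). 40 to 80 g. Loose on the cork top, to the robot's right. Two to four blanks are present; an absent one reads None from the start.
There are look-alikes about, which are no part of the job. Leave any blue or red look-alike of the blank3 alone.

How it is judged:
On the way, in this order (a step that is already met when the one before it is completed fails the run):
1. all blanks present lie in the feed tray together (x of blank1 in the frame of tray_mid between -0.086 and 0.086 m and y of blank1 in the frame of tray_mid between -0.083 and 0.08 m and z of blank1 in the frame of tray_mid between 0 and 0.07 m and x of blank2 in the frame of tray_mid between -0.086 and 0.086 m and y of blank2 in the frame of tray_mid between -0.083 and 0.08 m and z of blank2 in the frame of tray_mid between 0 and 0.07 m and x of blank3 in the frame of tray_mid between -0.086 and 0.086 m and y of blank3 in the frame of tray_mid between -0.083 and 0.08 m and z of blank3 in the frame of tray_mid between 0 and 0.07 m and x of blank4 in the frame of tray_mid between -0.086 and 0.086 m and y of blank4 in the frame of tray_mid between -0.083 and 0.08 m and z of blank4 in the frame of tray_mid between 0 and 0.07 m), for 0.3 s.
2. the tray is tipped by more than 0.6 rad (value of joint tray above 0.6 rad), for 0.2 s.
3. all blanks are in the hopper and the tray is down flat again (x of blank1 in the frame of hopper_in between -0.094 and 0.094 m and y of blank1 in the frame of hopper_in between -0.078 and 0.078 m and z of blank1 in the frame of hopper_in between -0.005 and 0.12 m and x of blank2 in the frame of hopper_in between -0.094 and 0.094 m and y of blank2 in the frame of hopper_in between -0.078 and 0.078 m and z of blank2 in the frame of hopper_in between -0.005 and 0.12 m and x of blank3 in the frame of hopper_in between -0.094 and 0.094 m and y of blank3 in the frame of hopper_in between -0.078 and 0.078 m and z of blank3 in the frame of hopper_in between -0.005 and 0.12 m and x of blank4 in the frame of hopper_in between -0.094 and 0.094 m and y of blank4 in the frame of hopper_in between -0.078 and 0.078 m and z of blank4 in the frame of hopper_in between -0.005 and 0.12 m and value of joint tray below 0.06 rad), for 0.3 s.
4. the bar key is pressed down, the other keys up (value of joint key_bar above 0.0045 m and value of joint each of key_square, key_round below 0.002 m), for 0.1 s.
5. the square key is pressed down, the other keys up (value of joint key_square above 0.0045 m and value of joint each of key_bar, key_round below 0.002 m), for 0.1 s.
6. the square key is let up (value of joint key_square below 0.0015 m), for 0.1 s.
7. the square key is pressed down a second time, the other keys up (all of step 5), for 0.1 s.
8. the round key is pressed down, the other keys up (value of joint key_round above 0.0045 m and value of joint each of key_bar, key_square below 0.002 m), for 0.1 s.
9. the bell button is pressed down, with all keys up (value of joint bell_button above 0.0045 m and value of joint each of key_bar, key_square, key_round below 0.002 m), for 0.1 s.
At the end, for the whole second after the job is handed in: All blanks present lie still inside the hopper (centres within its walls and less than 120 mm above its floor), the tray is flat (within 0.06 rad), and the three keys and the bell button are released (less than 1.5 mm down) (all of step 3 and linear speed of each of blank1, blank2, blank3, blank4 below 0.02 m/s and value of joint each of bell_button, key_bar, key_square, key_round below 0.0015 m); the robot touches nothing.
It fails at once if a key is pressed while the tray is raised (value of joint tray above 0.2 rad and value of joint any of key_bar, key_square, key_round above 0.003 m).
It fails at once if two keys are pressed at the same time (value of joint each of key_bar, key_square above 0.003 m or value of joint each of key_bar, key_round above 0.003 m or value of joint each of key_square, key_round above 0.003 m).
It fails at once if the paperweight is moved by more than 30 mm (distance of paperweight from where it was at the start of the episode above 0.03 m).
Of blank1, blank2, blank3, blank4 only 2 to 4 are there at a start; the rules pass over those that are not, and their reading is None.
At some moment in a run one of blank1, blank2, blank3, blank4 may be knocked a few centimetres aside while the robot is not near it.
Once in a run the grip may slacken for a moment while it holds something.
It also fails if it takes over 210 s, if anything falls off the work surface, if the arm or the gripper's body presses on something with over 40 N, if the wrist force passes 120 N, or if a joint passes its speed limit or range.

### The arm

A 7-joint arm with a two-finger parallel gripper is mounted at the origin on the work surface. World frame = base frame: x ahead of the robot, y to its left, z up, the work surface at z = 0. Lengths are in m, angles in rad, forces in N, time in s.
With the tool pointing down it reaches from about 0.4 to 0.85 m from the base axis. Payload 4.5 kg.
Tool frame: the origin (TCP) lies midway between the tips of the shut fingers; the grasp point (between the pads) lies 19 mm behind it; z points along the fingers, y is the line along which they close (so a half turn about z gives the same grasp; the last joint's range is limited). The gripper opens to 88 mm and grips with 3 to 60 N. Pads are 18 mm wide; open, the fingers measure 123 mm over their backs; the gripper's body (75 mm by 187 mm) begins 45 mm behind the grasp point.
Start: joints at [1.325, 0.689, -0.195, 1.565, 0.157, 0.902, -0.215], TCP at [0.173, -0.601, 0.239] pointing down, gripper open.
Joint ranges: [-3.01, 3.01], [-0.46, 2.08], [-1.47, 1.51], [0.13, 2.56], [-1, 4.14], [0.04, 2.09], [-2.66, 2.66]. Speed limits (rad/s): [2.57, 2.57, 3.14, 3.14, 3.14, 3.14, 3.14].

### API

Orientations are given as a unit quaternion [x, y, z, w].
In Python, from plant import sensors, eyes, finish_job gives the robot as it stands.
- The arm moves only by the tool send_rows, never from a script. Its argument "rows" is text: rows parted by semicolons, each of 4 numbers parted by spaces: the shift along the tool's x, y, z normalised to -1 to 1, where 1 is 30 cm, then the turn about the tool's z normalised to -1 to 1, where 1 is 2 pi rad. A call has 1 to 10 rows; each row is the pose to reach, as a shift and turn from the pose commanded when the call began, along the tool's axes at that moment, turning the shorter way round; what a row does not reach only later rows make up. A row lasts 1/12 s, in which the tool goes at most 41.7 mm and 7.16 degrees, less where a joint would pass 70% of its speed; a pose out of reach is approached as far as the arm can. A call with a number of a shift or a turn outside -1 to 1 is refused whole. A call with a gripper value outside its range is refused whole. "jaw" is the closure, from -1 (fully open) to 1 (shut), set as the call begins (left out, the last holds). The fingers move at their own pace and stop on an object; "force" is the grip in N (left out, the last holds). Time passes only in rows, so rows that repeat a pose let the fingers close. It gives the time, the measured TCP pose, the force, the opening and the grip force at its end, in the units of the state.
- sensors.get_state(): the state, without advancing time (a new reading comes with each control period).
- eyes.snapshot(name): name is "side" or "top"; returns (picture, depth): 420x560x3 uint8, red, green, blue; 420x560 float32, m along the optical axis (not along the pixel's ray), 0 where there is no reading.
- eyes.calibration(name): a dict with "fov_y" (degrees; the focal length in pixels is half the picture's height over the tangent of half this angle, whatever the lens; pixels are square), "cx", "cy" (the principal point, pixels), "world_from_camera" (4x4, takes a point from camera to world coordinates). Camera axes: x right, y down, z forward; pixel columns grow to the right and rows downward; lengths in m; the calibration is good to about 2 mm. A picture is of the moment at which its call begins. calibration takes no time and is no camera call.
- finish_job(): hands the job in; it is judged then, once.
The state is a dict: "clock": time; "q": joint angles; "qd": joint speeds; "joint_torque": joint torques, N m; "tool_pos": TCP position; "eef_rot": TCP orientation; "contact_force": force on the tool from outside, world axes, zero at the start; "moment": the same for the moment, N m; "opening": opening from 0.0 (shut) to 1.0 (fully open); "finger_force": force on a finger pad.
Only numpy, scipy, OpenCV 4.12 (cv2) and the standard library are available. Lean on these libraries where they do the work, as an engineer would, in place of code of your own. Each camera call takes 0.05 s, during which the arm holds its last target. There are 200 camera calls.

## Working session

There is one attempt and no reset: what is moved stays moved. The work goes in short steps, Python scripts to look and compute and a tool call to move; the robot and the scene stay as the last step left them, time stands still between calls to the robot, and variables do not carry over. Pictures are saved under pics/ and viewed, at most 14 in all, crops included, and the job is handed in when it is done.

Besides the shell and the picture viewer there is one more tool, called after "Emit:" in YAML: its name, and indented under it one key for each argument. send_rows: Moves the arm, as the interface text tells. Scaled input: -1 to 1 covers 30 cm each way for a shift and 2 pi rad each way for a turn. Its arguments: {"type":"object","properties":{"rows":{"type":"string"},"jaw":{"type":"number"},"force":{"type":"number"}},"required":["rows"]}

```bash
ls; mkdir -p pics; cat > h.py <<'E'
import numpy as np, cv2
from plant import sensors, eyes, finish_job
def snap(n):
    p,d=eyes.snapshot(n); c=eyes.calibration(n); return p,d,c
def cloud(d,c):
    f=d.shape[0]/2/np.tan(np.radians(c["fov_y"])/2)
    v,u=np.mgrid[:d.shape[0],:d.shape[1]]
    P=np.stack([(u-c["cx"])/f*d,(v-c["cy"])/f*d,d,np.ones_like(d)],-1)@np.array(c["world_from_camera"]).T
    P=P[...,:3]; P[d==0]=np.nan; return P
def save(n,p): cv2.imwrite("pics/"+n+".png",cv2.cvtColor(p,cv2.COLOR_RGB2BGR))
E
python3 - <<'E'
from h import *
for n in("top","side"):
    p,d,c=snap(n); save(n+"0",p); np.savez(n+"0.npz",p=p,d=d,P=cloud(d,c)); print(c)
print(sensors.get_state())
E
```

```text
pics
{'fov_y': 46.70601941861383, 'cx': 287.8093638528468, 'cy': 212.49978731968562, 'world_from_camera': array([[ 0.00703989, -0.99770373,  0.06736248,  0.42924459],
       [-0.99995909, -0.00740638, -0.00519244, -0.06529313],
       [ 0.00567943, -0.06732317, -0.99771506,  1.39693124],
       [ 0.        ,  0.        ,  0.        ,  1.        ]])}
{'fov_y': 53.06894138979327, 'cx': 276.08602633469184, 'cy': 209.5191443095712, 'world_from_camera': array([[ 0.98300244, -0.13528936,  0.12410881,  0.3796861 ],
       [-0.18353122, -0.74159775,  0.64525117, -0.7728872 ],
       [ 0.00474319, -0.65706131, -0.75382222,  0.95551898],
       [ 0.        ,  0.        ,  0.        ,  1.        ]])}
{'clock': 0.1, 'q': array([ 1.32477118,  0.68984827, -0.19449916,  1.56621245,  0.15735224,
        0.90248658, -0.21513324]), 'qd': array([-0.00036246, -0.00254395,  0.00056405, -0.00160029,  0.00013938,
        0.00062328, -0.00066078]), 'joint_torque': array([-4.28995496e-03, -5.28508008e+01, -1.27132505e+00, -1.53839332e+01,
       -5.23939147e-02,  1.98928101e-03,  6.32330421e-05]), 'tool_pos': array([ 0.17240323, -0.60018741,  0.23802941]), 'eef_rot': array([ 9.90223990e-01,  1.39484191e-01, -1.92463369e-04, -7.56465781e-04]), 'contact_force': array([ 0.48948271, -0.68894675, -0.16915208]), 'moment': array([0.04055425, 0.03310675, 0.01657334]), 'finger_force': 0.0, 'opening': 1.000157582161612}
```

View pics/top0.png

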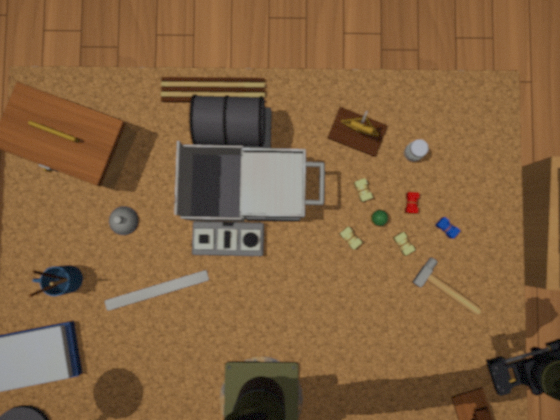

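View pics/side0.png

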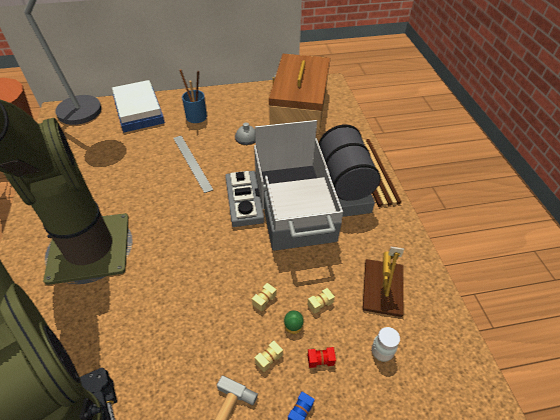

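The top view shows three pale yellow blank candidates at (364,190), (351,238) and (404,244). The things that could be mistaken for them are the red look-alike at (412,203), the blue one at (448,228) and the green marble at (380,217), which is the paperweight. The tumbler tray is at (275,184), its bar at (323,184), the hopper at (210,182) and the bell at (123,220). Along the shelf, the keys are square (204,239), bar (228,239) and round (251,239). The side view agrees with this. I choose the three yellow ones.

```bash
cat >> h.py <<'E'
def blanks(p,P,show=False):
    h=cv2.cvtColor(p,cv2.COLOR_RGB2HSV).astype(int)
    m=((h[...,0]>22)&(h[...,0]<36)&(h[...,1]>50)&(h[...,1]<150)&(h[...,2]>120)).astype(np.uint8)
    m=cv2.morphologyEx(m,cv2.MORPH_CLOSE,np.ones((5,5),np.uint8))
    n,l,s,c=cv2.connectedComponentsWithStats(m); out=[]
    for i in range(1,n):
        if s[i,4]<60: continue
        Q=P[l==i]; Q=Q[np.isfinite(Q[:,0])]; z=np.percentile(Q[:,2],80)
        T=Q[abs(Q[:,2]-z)<.008]
        (cx,cy),(a,b),an=cv2.minAreaRect((Q[:,:2]*1000).astype(np.float32))
        if a<b: a,b,an=b,a,an+90
        out.append((c[i].round(),s[i,4],round(cx),round(cy),round(z*1000),round(a),round(b),round(an%180)))
    return out
E
python3 - <<'E'
from h import *
D={n:np.load(n+"0.npz") for n in("top","side")}
for n in D:
    print(n)
    for b in blanks(D[n]["p"],D[n]["P"]): print(*b)
P=D["top"]["P"]; p=D["top"]["p"]
for nm,(u,v) in dict(square=(204,239),bar=(228,239),rnd=(251,239),bell=(123,218),trayc=(275,184),bar_=(323,184),hop=(205,185),marble=(380,217),cork=(300,260)).items(): print(nm,P[v,u].round(4))
# bell: topmost
R=P[200:240,105:142].reshape(-1,3); R=R[np.isfinite(R[:,0])]; T=R[R[:,2]>.05]; print("bell",T.mean(0).round(4),len(T))
R=P[205:232,368:393].reshape(-1,3); R=R[R[:,2]>.02]; print("marble",(R.max(0)+R.min(0))[:2]/2,R.max(0))
# tray bar: points z .12-.145, right of tray
V,U=np.mgrid[:420,:560]
R=P[(U>305)&(U<330)&(V>155)&(V<212)]; R=R[(R[:,2]>.11)&(R[:,2]<.15)]; print("handle",cv2.minAreaRect((R[:,:2]*1000).astype(np.float32)),np.median(R[:,2]))
# dark keys
g=cv2.cvtColor(p,cv2.COLOR_RGB2GRAY)
for nm,a,b in(("sq",195,214),("bar",218,238),("rnd",240,262)):
    m=(U>=a)&(U<=b)&(V>=228)&(V<=250)&(g<60); R=P[m]; print(nm,m.sum(),cv2.minAreaRect((R[:,:2]*1000).astype(np.float32)),np.median(R[:,2]))
# tray floor fit
R=P[(U>245)&(U<300)&(V>155)&(V<212)]; R=R[(R[:,2]>.10)&(R[:,2]<.115)]; print("floor",cv2.minAreaRect((R[:,:2]*1000).astype(np.float32)),len(R),np.median(R[:,2]))
R=P[(U>170)&(U<310)&(V>140)&(V<225)]; R=R[(R[:,2]>.09)&(R[:,2]<.2)]; print("body",cv2.minAreaRect((R[:,:2]*1000).astype(np.float32)))
c=np.hstack([cv2.resize(p[160:265,330:465],None,fx=3,fy=3,interpolation=3),cv2.resize(p[135:260,170:300],(328,315),interpolation=3)]); save("crop",c)
E
```

```text
top
[363. 190.] 220 590 -288 34 60 40 21
[350. 238.] 217 452 -252 35 64 37 41
[404. 243.] 229 437 -404 35 66 41 33
side
[264. 295.] 271 449 -243 34 65 45 41
[322. 298.] 272 586 -279 34 60 47 20
[268. 354.] 317 435 -395 34 63 42 31
square [0.4451 0.1591 0.0475]
bar [0.4456 0.0925 0.0496]
rnd [0.446  0.0287 0.0539]
bell [0.5021 0.3871 0.0402]
trayc [ 0.5922 -0.0373  0.1079]
bar_ [ 0.5894 -0.163   0.1378]
hop [0.6    0.1652 0.0109]
marble [ 0.5096 -0.3286  0.0488]
cork [ 0.3876 -0.1084 -0.001 ]
bell [0.4973 0.3974 0.0577] 55
marble [ 0.51052321 -0.32917895] [ 0.53340879 -0.3063271   0.05486229]
handle ((592.5621948242188, -141.15457153320312), (111.70394897460938, 44.9826774597168), 0.3166413903236389) 0.13734685185094464
sq 59 ((446.4727783203125, 160.17063903808594), (19.371156692504883, 20.86444854736328), 0.14943405985832214) 0.05032827298176312
bar 69 ((445.62811279296875, 95.41242218017578), (38.82670593261719, 11.433643341064453), 0.8204442858695984) 0.04998221120552815
rnd 141 ((444.68255615234375, 30.307363510131836), (35.052093505859375, 35.23487854003906), 44.036190032958984) 0.05051883555592429
floor ((594.0623168945312, -30.550323486328125), (149.1269073486328, 142.32644653320312), 0.5110262036323547) 2996 0.10780376396181768
body ((599.71728515625, 42.72560119628906), (204.7864532470703, 339.1144104003906), 0.31075724959373474)
```

View pics/crop.png

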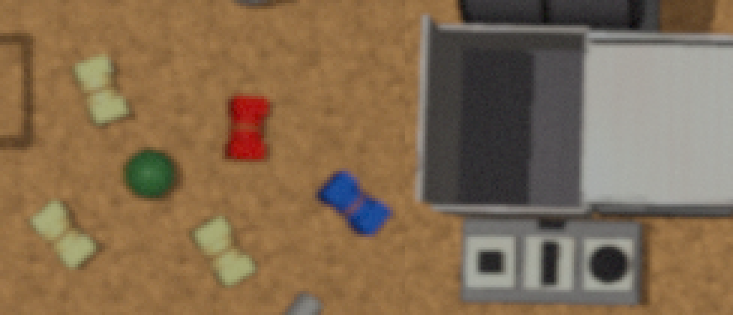

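The crop confirms three boxwood blanks, at crop positions (100,90), (63,235) and (222,252). The red (247,128) and blue (354,205) look-alikes and the marble (150,173) are distinct from them. The measured heights and sizes fit: blanks are 34 mm high and 60 mm long, and the keys are at z = 0.05, 65 mm apart.

```bash
cat > go.py <<'E'
import sys,numpy as np
from scipy.spatial.transform import Rotation as R
from plant import sensors
s=sensors.get_state(); r=R.from_quat(s["eef_rot"]); M=r.as_matrix(); psi=np.degrees(np.arctan2(M[1,0],M[0,0]))
print("t",round(s["clock"],2),"pos",s["tool_pos"].round(4),"yaw",psi.round(1),"tilt",M[:,2].round(4),"op",round(s["opening"],3),"F",s["contact_force"].round(1))
for a in sys.argv[1:]:
    x,y,z,w=map(float,a.split(","))
    d=M.T@(np.array([x,y,z])-s["tool_pos"]); t=-((w-psi+90)%180-90)
    print(a,"->",*(d/.3).round(4),(t/360).round(4),"rows",max(np.linalg.norm(d)/.0417,abs(t)/7.16).round(1))
E
python3 go.py .588,-.284,.12,20 .588,-.284,.005,20
```

```text
t 0.1 pos [ 0.1724 -0.6002  0.238 ] yaw 16.0 tilt [-6.0e-04  1.4e-03 -1.0e+00] op 1.0 F [ 0.5 -0.7 -0.2]
.588,-.284,.12,20 -> 1.6226 -0.6297 0.3941 -0.011 rows 12.8
.588,-.284,.005,20 -> 1.6227 -0.6291 0.7775 -0.011 rows 13.7
```

```bash
python3 go.py .436,-.398,.14,32 .436,-.398,.06,32 .436,-.398,.004,32
```

```text
t 0.1 pos [ 0.1724 -0.6002  0.238 ] yaw 16.0 tilt [-6.0e-04  1.4e-03 -1.0e+00] op 1.0 F [ 0.5 -0.7 -0.2]
.436,-.398,.14,32 -> 1.0307 -0.4045 0.3272 -0.0443 rows 8.3
.436,-.398,.06,32 -> 1.0307 -0.4041 0.5939 -0.0443 rows 9.0
.436,-.398,.004,32 -> 1.0308 -0.4038 0.7806 -0.0443 rows 9.7
```

Emit:
send_rows:
  rows: "0.9 -0.4 0.3 -0.044; 0.9 -0.4 0.3 -0.044; 0.9 -0.4 0.3 -0.044; 0.9 -0.4 0.3 -0.044; 0.9 -0.4 0.3 -0.044; 0.9 -0.4 0.3 -0.044; 0.9 -0.4 0.3 -0.044; 0.9 -0.4 0.3 -0.044; 0.9 -0.4 0.3 -0.044; 0.9 -0.4 0.3 -0.044"
  jaw: -0.5
  force: 30

```text
clock: 0.93
tool_pos: [0.3994, -0.4098, 0.1482]
eef_rot: [0.961, 0.276, -0.0, -0.001]
contact_force: [-0.4, -1.0, 0.7]
opening: 0.753
finger_force: 0.0
```

```bash
python3 go.py .436,-.398,.06,32 .436,-.398,.004,32; python3 - <<'E'
from h import *
p,d,c=snap("side")
for b in blanks(p,cloud(d,c)): print(*b)
E
```

```text
t 0.93 pos [ 0.3994 -0.4098  0.1482] yaw 32.0 tilt [-1.1e-03  9.0e-04 -1.0e+00] op 0.753 F [-0.4 -1.   0.7]
.436,-.398,.06,32 -> 0.1243 0.0318 0.2938 0.0001 rows 2.3
.436,-.398,.004,32 -> 0.1244 0.032 0.4804 0.0001 rows 3.6
[  4. 145.] 118 -30 -38 412 58 16 100
[385. 183.] 83 893 97 14 187 9 89
[239. 186.] 67 404 -370 549 21 15 126
[117. 240.] 905 82 1 15 208 66 99
[217. 224.] 108 368 -435 549 26 12 2
[ 52. 263.] 417 -89 -37 15 134 39 92
[321. 299.] 300 585 -279 33 60 47 22
[260. 361.] 61 412 -443 35 105 17 90
```

Emit:
send_rows:
  rows: "0.124 0.032 0.29 0; 0.124 0.032 0.29 0; 0.124 0.032 0.29 0; 0.124 0.032 0.36 0; 0.124 0.032 0.42 0; 0.124 0.032 0.46 0; 0.124 0.032 0.48 0; 0.124 0.032 0.48 0; 0.124 0.032 0.48 0; 0.124 0.032 0.48 0"

```text
clock: 1.82
tool_pos: [0.436, -0.4002, 0.006]
eef_rot: [0.962, 0.274, 0.0, 0.001]
contact_force: [0.1, 0.6, 0.0]
opening: 0.749
finger_force: 0.0
```

Emit:
send_rows:
  rows: "0 0 0 0; 0 0 0 0; 0 0 0 0; 0 0 0 0; 0 0 0 0; 0 0 0 0; 0 0 0 0; 0 0 0 0"
  jaw: 1
  force: 30

```text
clock: 2.48
tool_pos: [0.4358, -0.3994, 0.0049]
eef_rot: [0.962, 0.275, 0.0, 0.0]
contact_force: [0.7, 0.6, 1.9]
opening: 0.352
finger_force: 30.0
```

Emit:
send_rows:
  rows: "0 0 -0.1 0; 0 0 -0.2 0; 0 0 -0.3 0; 0 0 -0.4 0; 0 0 -0.5 0; 0 0 -0.6 0; 0 0 -0.7 0; 0 0 -0.7 0; 0 0 -0.7 0"

```text
clock: 3.23
tool_pos: [0.4363, -0.3999, 0.2162]
eef_rot: [0.962, 0.274, 0.001, 0.001]
contact_force: [-0.8, 0.7, -0.3]
opening: 0.353
finger_force: 30.0
```

```bash
python3 go.py .555,-.05,.22,0 .555,-.05,.115,0; python3 - <<'E'
from h import *
for n in ("top","side"):
    p,d,c=snap(n); save(n+"1",p)
    for b in blanks(p,cloud(d,c)): 
        if b[2]>250 and b[3]<-150: print(*b)
E
```

```text
t 3.23 pos [ 0.4363 -0.3999  0.2162] yaw 31.9 tilt [ 0.0026 -0.0022 -1.    ] op 0.353 F [-0.8  0.7 -0.3]
.555,-.05,.22,0 -> 0.9518 -0.7816 -0.0141 0.0885 rows 8.9
.555,-.05,.115,0 -> 0.9514 -0.7827 0.3359 0.0885 rows 9.2
[363. 190.] 221 590 -288 34 60 40 20
[351. 238.] 215 452 -252 34 64 37 39
[254. 141.] 93 429 -358 611 25 15 151
[271. 179.] 102 444 -402 582 41 7 58
[234. 177.] 146 395 -416 611 31 14 150
[322. 298.] 269 547 -346 34 229 62 58
```

Emit:
send_rows:
  rows: "0.1 -0.08 -0.02 0.01; 0.2 -0.16 -0.02 0.02; 0.3 -0.24 -0.02 0.035; 0.4 -0.32 -0.02 0.05; 0.5 -0.4 -0.02 0.06; 0.6 -0.48 -0.02 0.07; 0.7 -0.56 -0.02 0.0885; 0.8 -0.66 -0.02 0.0885; 0.9 -0.74 -0.02 0.0885; 0.95 -0.78 -0.02 0.0885"

```text
clock: 4.17
tool_pos: [0.5543, -0.0432, 0.2188]
eef_rot: [1.0, 0.004, -0.001, -0.002]
contact_force: [0.1, 0.0, -0.3]
opening: 0.352
finger_force: 30.0
```

```bash
python3 go.py .555,-.05,.22,0 .555,-.05,.115,0
```

```text
t 4.17 pos [ 0.5543 -0.0432  0.2188] yaw 0.4 tilt [-0.0028  0.0034 -1.    ] op 0.352 F [ 0.1  0.  -0.3]
.555,-.05,.22,0 -> 0.0022 0.0228 -0.0041 0.0012 rows 0.2
.555,-.05,.115,0 -> 0.0031 0.024 0.3459 0.0012 rows 2.5
```

Emit:
send_rows:
  rows: "0 0.005 0.08 0; 0 0.005 0.16 0; 0 0.005 0.22 0; 0 0.005 0.28 0; 0 0.005 0.32 0; 0 0.005 0.345 0; 0 0.005 0.345 0; 0 0.005 0.345 0"

```text
clock: 4.83
tool_pos: [0.5535, -0.0517, 0.1164]
eef_rot: [1.0, 0.0, -0.001, 0.0]
contact_force: [-0.7, -0.0, -0.2]
opening: 0.35
finger_force: 30.0
```

Emit:
send_rows:
  rows: "0 0 0 0; 0 0 0 0; 0 0 0 0; 0 0 0 0; 0 0 -0.05 0; 0 0 -0.15 0; 0 0 -0.25 0; 0 0 -0.35 0; 0 0 -0.35 0"
  jaw: -0.15

```text
clock: 5.58
tool_pos: [0.5577, -0.052, 0.228]
eef_rot: [1.0, -0.0, 0.006, 0.0]
contact_force: [0.3, 0.2, 0.5]
opening: 0.577
finger_force: 0.0
```

```bash
python3 go.py .451,-.247,.18,41 .451,-.247,.005,41
```

```text
t 5.58 pos [ 0.5577 -0.052   0.228 ] yaw -0.0 tilt [ 1.130e-02 -5.000e-04 -9.999e-01] op 0.577 F [0.3 0.2 0.5]
.451,-.247,.18,41 -> -0.3573 0.6501 0.1563 -0.1139 rows 5.7
.451,-.247,.005,41 -> -0.3639 0.6498 0.7396 -0.1139 rows 7.6
```

Emit:
send_rows:
  rows: "-0.36 0.65 0.15 -0.114; -0.36 0.65 0.15 -0.114; -0.36 0.65 0.15 -0.114; -0.36 0.65 0.15 -0.114; -0.36 0.65 0.15 -0.114; -0.36 0.65 0.15 -0.114; -0.36 0.65 0.15 -0.114; -0.36 0.65 0.15 -0.114; -0.36 0.65 0.15 -0.114; -0.36 0.65 0.15 -0.114"
  jaw: -0.5

```text
clock: 6.42
tool_pos: [0.4476, -0.2448, 0.1776]
eef_rot: [0.936, 0.352, 0.001, 0.0]
contact_force: [0.4, 0.0, 0.7]
opening: 0.751
finger_force: 0.0
```

```bash
python3 go.py .451,-.247,.06,41 .451,-.247,.005,41; python3 - <<'E'
from h import *
for n in ("top","side"):
    p,d,c=snap(n); save(n+"2",p)
    for b in blanks(p,cloud(d,c)): 
        if b[2]>350 and b[3]<60 and b[4]<200: print(*b)
E
```

```text
t 6.42 pos [ 0.4476 -0.2448  0.1776] yaw 41.2 tilt [ 1.6e-03  5.0e-04 -1.0e+00] op 0.751 F [0.4 0.  0.7]
.451,-.247,.06,41 -> 0.0031 0.0127 0.3919 0.0005 rows 2.8
.451,-.247,.005,41 -> 0.0028 0.0125 0.5752 0.0005 rows 4.1
[363. 190.] 223 590 -288 34 60 41 21
[281. 197.] 246 555 -54 141 58 31 0
[345. 232.] 72 462 -225 35 65 17 127
[290. 203.] 217 539 -136 141 270 60 78
[263. 295.] 299 447 -244 34 61 47 38
[321. 299.] 309 586 -279 33 60 45 20
```

View pics/side2.png

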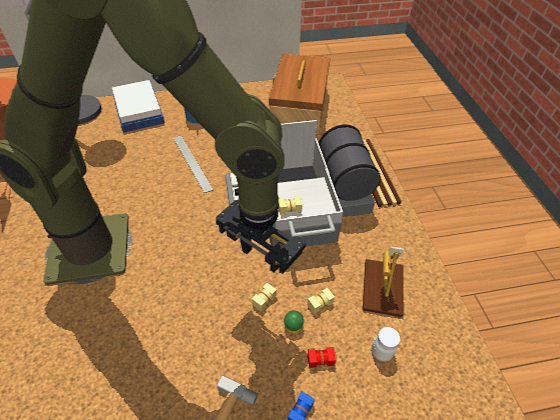

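The picture shows the first blank lying in the tray at pixel (290,204). The next two are untouched at (264,297) and (321,300), with the gripper above the left one.

Emit:
send_rows:
  rows: "0.003 0.012 0.13 0; 0.003 0.012 0.26 0; 0.003 0.012 0.36 0; 0.003 0.012 0.44 0; 0.003 0.012 0.5 0; 0.003 0.012 0.55 0; 0.003 0.012 0.575 0; 0.003 0.012 0.575 0; 0.003 0.012 0.575 0"

```text
clock: 7.27
tool_pos: [0.4497, -0.2483, 0.005]
eef_rot: [0.936, 0.351, 0.0, 0.0]
contact_force: [0.4, 0.3, 0.5]
opening: 0.751
finger_force: 0.0
```

Emit:
send_rows:
  rows: "0 0 0 0; 0 0 0 0; 0 0 0 0; 0 0 0 0; 0 0 0 0; 0 0 0 0; 0 0 0 0; 0 0 0 0"
  jaw: 1

```text
clock: 7.93
tool_pos: [0.4494, -0.249, 0.005]
eef_rot: [0.937, 0.351, 0.0, 0.0]
contact_force: [0.5, -0.8, 5.8]
opening: 0.348
finger_force: 30.0
```

Emit:
send_rows:
  rows: "0 0 -0.1 0; 0 0 -0.2 0; 0 0 -0.3 0; 0 0 -0.4 0; 0 0 -0.5 0; 0 0 -0.6 0; 0 0 -0.7 0; 0 0 -0.72 0; 0 0 -0.72 0; 0 0 -0.72 0"

```text
clock: 8.77
tool_pos: [0.4485, -0.2487, 0.22]
eef_rot: [0.937, 0.351, -0.0, -0.0]
contact_force: [-0.2, -0.4, 0.5]
opening: 0.347
finger_force: 30.0
```

```bash
python3 go.py .633,-.05,.22,0
```

```text
t 8.77 pos [ 0.4485 -0.2487  0.22  ] yaw 41.0 tilt [-1.1e-03  2.0e-04 -1.0e+00] op 0.347 F [-0.2 -0.4  0.5]
.633,-.05,.22,0 -> 0.8986 -0.0958 -0.0004 0.114 rows 6.5
```

Emit:
send_rows:
  rows: "0.12 -0.013 0 0.016; 0.24 -0.026 0 0.032; 0.36 -0.04 0 0.048; 0.48 -0.05 0 0.064; 0.6 -0.064 0 0.08; 0.72 -0.077 0 0.096; 0.82 -0.087 0 0.114; 0.9 -0.096 0 0.114; 0.9 -0.096 0 0.114; 0.9 -0.096 0 0.114"

```text
clock: 9.6
tool_pos: [0.6331, -0.0478, 0.2178]
eef_rot: [1.0, 0.002, -0.002, 0.0]
contact_force: [-0.5, -1.0, -1.4]
opening: 0.35
finger_force: 30.0
```

```bash
python3 go.py .633,-.05,.116,0
```

```text
t 9.6 pos [ 0.6331 -0.0478  0.2178] yaw 0.2 tilt [-4.5e-03 -1.0e-04 -1.0e+00] op 0.35 F [-0.5 -1.  -1.4]
.633,-.05,.116,0 -> 0.0011 0.0072 0.3393 0.0006 rows 2.4
```

Emit:
send_rows:
  rows: "0 0.005 0.08 0; 0 0.005 0.16 0; 0 0.005 0.22 0; 0 0.005 0.28 0; 0 0.005 0.32 0; 0 0.005 0.342 0; 0 0.005 0.342 0; 0 0.005 0.342 0"

```text
clock: 10.27
tool_pos: [0.6337, -0.0519, 0.1181]
eef_rot: [1.0, -0.0, -0.0, 0.0]
contact_force: [-0.3, 0.1, -0.1]
opening: 0.357
finger_force: 3.0
```

Emit:
send_rows:
  rows: "0 0 0 0; 0 0 0 0; 0 0 0 0; 0 0 0 0; 0 0 -0.05 0; 0 0 -0.15 0; 0 0 -0.25 0; 0 0 -0.35 0; 0 0 -0.35 0; 0 0 -0.35 0"
  jaw: -0.15

```text
clock: 11.1
tool_pos: [0.6352, -0.0513, 0.2255]
eef_rot: [1.0, 0.0, 0.002, 0.0]
contact_force: [-0.8, 0.4, -1.4]
opening: 0.576
finger_force: 0.0
```

```bash
python3 go.py .588,-.285,.18,20
```

```text
t 11.1 pos [ 0.6352 -0.0513  0.2255] yaw 0.0 tilt [ 4.9e-03 -3.0e-04 -1.0e+00] op 0.576 F [-0.8  0.4 -1.4]
.588,-.285,.18,20 -> -0.1584 0.7789 0.151 -0.0555 rows 5.8
```

Emit:
send_rows:
  rows: "-0.16 0.78 0.15 -0.0555; -0.16 0.78 0.15 -0.0555; -0.16 0.78 0.15 -0.0555; -0.16 0.78 0.15 -0.0555; -0.16 0.78 0.15 -0.0555; -0.16 0.78 0.15 -0.0555; -0.16 0.78 0.15 -0.0555; -0.16 0.78 0.15 -0.0555; -0.16 0.78 0.15 -0.0555; -0.16 0.78 0.15 -0.0555"
  jaw: -0.5

```text
clock: 11.93
tool_pos: [0.5865, -0.2827, 0.1777]
eef_rot: [0.985, 0.175, 0.0, -0.001]
contact_force: [0.2, 0.4, 0.5]
opening: 0.748
finger_force: 0.0
```

```bash
python3 go.py .588,-.285,.005,20; python3 - <<'E'
from h import *
for n in ("top","side"):
    p,d,c=snap(n); save(n+"3",p)
    for b in blanks(p,cloud(d,c)): 
        if b[2]>350 and b[3]<60 and b[4]<200: print(*b)
E
```

```text
t 11.93 pos [ 0.5865 -0.2827  0.1777] yaw 20.2 tilt [-2.0e-04  1.9e-03 -1.0e+00] op 0.748 F [0.2 0.4 0.5]
.588,-.285,.005,20 -> 0.0018 0.0099 0.5756 0.0005 rows 4.1
[281. 166.] 247 636 -54 141 59 29 0
[281. 197.] 238 555 -54 141 58 31 0
[289. 202.] 199 555 -38 141 63 59 90
[322. 297.] 222 586 -280 34 60 47 22
```

View pics/side3.png

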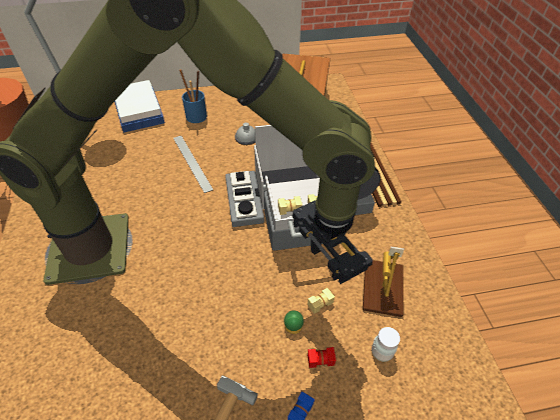

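Two blanks are now in the tray, at pixels (289,204) and (312,200). The last one is at (321,300) under the gripper.

Emit:
send_rows:
  rows: "0.002 0.005 0.13 0; 0.002 0.005 0.26 0; 0.002 0.005 0.36 0; 0.002 0.005 0.44 0; 0.002 0.005 0.5 0; 0.002 0.005 0.55 0; 0.002 0.005 0.575 0; 0.002 0.005 0.575 0; 0.002 0.005 0.575 0"

```text
clock: 12.78
tool_pos: [0.5877, -0.2862, 0.0062]
eef_rot: [0.985, 0.174, 0.0, 0.0]
contact_force: [0.3, -0.2, 0.7]
opening: 0.748
finger_force: 0.0
```

Emit:
send_rows:
  rows: "0 0 0 0; 0 0 0 0; 0 0 0 0; 0 0 0 0; 0 0 0 0; 0 0 0 0; 0 0 0 0; 0 0 0 0"
  jaw: 1

```text
clock: 13.45
tool_pos: [0.5872, -0.2865, 0.006]
eef_rot: [0.985, 0.174, 0.0, 0.0]
contact_force: [-0.1, -0.1, 3.3]
opening: 0.348
finger_force: 30.0
```

Emit:
send_rows:
  rows: "0 0 -0.1 0; 0 0 -0.2 0; 0 0 -0.3 0; 0 0 -0.4 0; 0 0 -0.5 0; 0 0 -0.6 0; 0 0 -0.7 0; 0 0 -0.72 0; 0 0 -0.72 0; 0 0 -0.72 0"

```text
clock: 14.28
tool_pos: [0.5864, -0.2863, 0.2208]
eef_rot: [0.985, 0.174, -0.001, -0.0]
contact_force: [-0.1, -0.4, -1.1]
opening: 0.348
finger_force: 30.0
```

```bash
python3 go.py .594,.012,.22,0
```

```text
t 14.28 pos [ 0.5864 -0.2863  0.2208] yaw 20.0 tilt [-1.2e-03  3.0e-04 -1.0e+00] op 0.348 F [-0.1 -0.4 -1.1]
.594,.012,.22,0 -> 0.3637 -0.9257 0.0031 0.0555 rows 7.2
```

Emit:
send_rows:
  rows: "0.04 -0.11 0 0.008; 0.09 -0.22 0 0.016; 0.13 -0.33 0 0.024; 0.18 -0.45 0 0.032; 0.22 -0.56 0 0.04; 0.26 -0.67 0 0.048; 0.31 -0.78 0 0.0555; 0.35 -0.88 0 0.0555; 0.364 -0.925 0 0.0555; 0.364 -0.925 0 0.0555"

```text
clock: 15.12
tool_pos: [0.5934, 0.017, 0.2196]
eef_rot: [1.0, 0.004, -0.002, -0.001]
contact_force: [-0.2, -0.1, -0.1]
opening: 0.351
finger_force: 30.0
```

```bash
python3 go.py .594,.012,.116,0
```

```text
t 15.12 pos [0.5934 0.017  0.2196] yaw 0.5 tilt [-0.0039  0.0025 -1.    ] op 0.351 F [-0.2 -0.1 -0.1]
.594,.012,.116,0 -> 0.0032 0.0177 0.3454 0.0013 rows 2.5
```

Emit:
send_rows:
  rows: "0 0.005 0.08 0; 0 0.005 0.16 0; 0 0.005 0.22 0; 0 0.005 0.28 0; 0 0.005 0.32 0; 0 0.005 0.345 0; 0 0.005 0.345 0; 0 0.005 0.345 0"

```text
clock: 15.78
tool_pos: [0.5948, 0.0092, 0.118]
eef_rot: [1.0, -0.0, -0.0, 0.0]
contact_force: [0.6, 0.1, 0.5]
opening: 0.349
finger_force: 30.0
```

Emit:
send_rows:
  rows: "0 0 0 0; 0 0 0 0; 0 0 0 0; 0 0 0 0; 0 0 -0.05 0; 0 0 -0.15 0; 0 0 -0.25 0; 0 0 -0.35 0; 0 0 -0.35 0; 0 0 -0.35 0"
  jaw: -0.1

```text
clock: 16.62
tool_pos: [0.596, 0.0103, 0.2253]
eef_rot: [1.0, 0.0, 0.002, -0.0]
contact_force: [0.4, 0.3, -0.8]
opening: 0.552
finger_force: 0.0
```

```bash
python3 go.py .5935,-.2,.22,-90 .5935,-.158,.24,0
```

```text
t 16.62 pos [0.596  0.0103 0.2253] yaw 0.0 tilt [ 4.7e-03  3.0e-04 -1.0e+00] op 0.552 F [ 0.4  0.3 -0.8]
.5935,-.2,.22,-90 -> -0.0086 0.7009 0.0173 -0.25 rows 12.6
.5935,-.158,.24,0 -> -0.0083 0.5609 -0.0493 0.0 rows 4.1
```

Emit:
send_rows:
  rows: "-0.008 0.1 -0.05 0; -0.008 0.2 -0.05 0; -0.008 0.3 -0.05 0; -0.008 0.4 -0.05 0; -0.008 0.5 -0.05 0; -0.008 0.56 -0.05 0; -0.008 0.56 -0.05 0; -0.008 0.56 -0.05 0; -0.008 0.56 -0.05 0; -0.008 0.56 -0.05 0"
  jaw: 0.15

```text
clock: 17.45
tool_pos: [0.5924, -0.1553, 0.2376]
eef_rot: [1.0, 0.002, -0.0, -0.001]
contact_force: [-0.1, 1.0, -0.5]
opening: 0.426
finger_force: 0.0
```

```bash
python3 go.py .5935,-.158,.17,0 .5935,-.158,.113,0; python3 - <<'E'
from h import *
for n in ("top","side"):
    p,d,c=snap(n); save(n+"4",p)
    for b in blanks(p,cloud(d,c)): 
        if b[2]>350 and b[3]<100 and b[4]<200: print(*b)
    if n=="top":
        P=cloud(d,c);V,U=np.mgrid[:420,:560]
        R=P[(U>305)&(U<335)&(V>155)&(V<212)]; R=R[(R[:,2]>.12)&(R[:,2]<.145)&(abs(R[:,0]-.594)<.035)&(R[:,1]<-.145)];print(len(R),R[:,1].min() if len(R) else 0)
    save(n+"4c",cv2.resize(p[130:230,170:350] if n=="top" else p[130:260,220:360],None,fx=3,fy=3))
E
```

```text
t 17.45 pos [ 0.5924 -0.1553  0.2376] yaw 0.2 tilt [-9.0e-04  1.7e-03 -1.0e+00] op 0.426 F [-0.1  1.  -0.5]
.5935,-.158,.17,0 -> 0.0037 0.0093 0.2253 0.0005 rows 1.6
.5935,-.158,.113,0 -> 0.0039 0.0096 0.4153 0.0005 rows 3.0
[280. 166.] 207 625 -52 142 80 24 0
[257. 181.] 257 598 8 141 61 29 1
[281. 197.] 245 554 -54 141 58 31 0
0 0
[294. 195.] 381 576 -3 141 331 76 74
```

View pics/top4c.png

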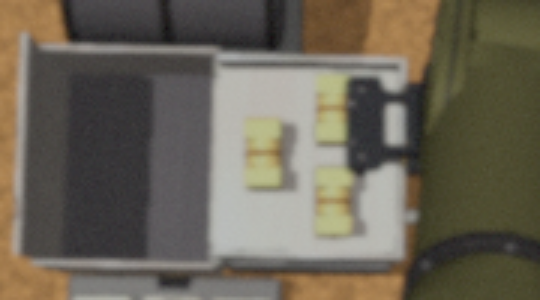

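All three blanks are in the tray, at crop pixels (263,152), (331,108) and (333,203). I now lower onto the bar, grip it and check the force.

Emit:
send_rows:
  rows: "0.002 0.005 0.08 0; 0.002 0.005 0.16 0; 0.002 0.005 0.22 0; 0.002 0.005 0.27 0; 0.002 0.005 0.32 0; 0.002 0.005 0.36 0; 0.002 0.005 0.39 0; 0.002 0.005 0.415 0; 0.002 0.005 0.415 0; 0.002 0.005 0.415 0"

```text
clock: 18.38
tool_pos: [0.5932, -0.1592, 0.1137]
eef_rot: [1.0, 0.0, 0.0, 0.0]
contact_force: [-0.4, -1.1, 0.2]
opening: 0.428
finger_force: 0.0
```

Emit:
send_rows:
  rows: "0 0 0 0; 0 0 0 0; 0 0 0 0; 0 0 0 0; 0 0 0 0; 0 0 0 0; 0 0 0 0; 0 0 0 0"
  jaw: 1
  force: 20

```text
clock: 19.05
tool_pos: [0.5933, -0.1586, 0.1141]
eef_rot: [1.0, 0.0, 0.0, -0.0]
contact_force: [-1.0, 2.9, 5.4]
opening: 0.118
finger_force: 19.3
```

Emit:
send_rows:
  rows: "0 -0.006 -0.034 0; 0 -0.014 -0.069 0; 0 -0.023 -0.103 0; 0 -0.034 -0.137 0; 0 -0.047 -0.17 0; 0 -0.061 -0.202 0; 0 -0.077 -0.234 0; 0 -0.094 -0.265 0; 0 -0.114 -0.295 0; 0 -0.134 -0.323 0"

```text
clock: 19.88
tool_pos: [0.5933, -0.1183, 0.2115]
eef_rot: [1.0, 0.0, 0.0, -0.0]
contact_force: [3.8, 3.1, -5.5]
opening: 0.124
finger_force: 20.4
```

```bash
python3 go.py
```

```text
t 19.88 pos [ 0.5933 -0.1183  0.2115] yaw 0.0 tilt [ 8.e-04  1.e-04 -1.e+00] op 0.124 F [ 3.8  3.1 -5.5]
```

Emit:
send_rows:
  rows: "0 -0.023 -0.028 0; 0 -0.045 -0.055 0; 0 -0.07 -0.08 0; 0 -0.095 -0.104 0; 0 -0.122 -0.127 0; 0 -0.15 -0.149 0; 0 -0.179 -0.168 0; 0 -0.209 -0.187 0; 0 -0.24 -0.204 0; 0 -0.272 -0.22 0"

```text
clock: 20.72
tool_pos: [0.5934, -0.0375, 0.2768]
eef_rot: [1.0, -0.0, 0.001, 0.0]
contact_force: [6.0, 2.6, -10.6]
opening: 0.118
finger_force: 20.9
```

```bash
python3 go.py;  python3 - <<'E'
from h import *
for n in ("top","side"):
    p,d,c=snap(n); 
    for b in blanks(p,cloud(d,c)): 
        if b[2]>450 and b[3]<250 and b[4]<250: print(*b)
    save(n+"5",p)
E
```

```text
t 20.72 pos [ 0.5934 -0.0375  0.2768] yaw -0.0 tilt [ 1.2e-03 -9.0e-04 -1.0e+00] op 0.118 F [  6.    2.6 -10.6]
[219. 156.] 164 673 120 73 34 32 0
[214. 180.] 136 610 138 45 59 26 172
[214. 209.] 159 531 132 74 40 33 8
```

View pics/side5.png

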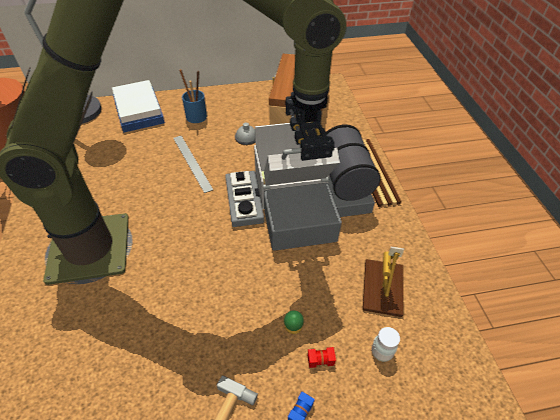

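The picture shows the tray tipped, with its underside visible at (300,165), and no blanks left on the table or in the tray. Depth puts all three in the hopper. I lower along the same arc.

Emit:
send_rows:
  rows: "0 0.032 0.016 0; 0 0.063 0.033 0; 0 0.093 0.052 0; 0 0.122 0.071 0; 0 0.15 0.093 0; 0 0.177 0.116 0; 0 0.202 0.14 0; 0 0.227 0.165 0; 0 0.249 0.192 0; 0 0.272 0.22 0"

```text
clock: 21.65
tool_pos: [0.5918, -0.1198, 0.2093]
eef_rot: [1.0, -0.001, -0.001, -0.001]
contact_force: [3.0, 7.1, -5.4]
opening: 0.125
finger_force: 20.2
```

Emit:
send_rows:
  rows: "0 0.02 0.028 0; 0 0.04 0.058 0; 0 0.057 0.089 0; 0 0.073 0.121 0; 0 0.087 0.153 0; 0 0.1 0.186 0; 0 0.111 0.22 0; 0 0.12 0.254 0; 0 0.128 0.289 0; 0 0.134 0.321 0"

```text
clock: 22.48
tool_pos: [0.591, -0.1587, 0.1128]
eef_rot: [1.0, -0.0, -0.002, -0.001]
contact_force: [0.7, 8.3, 8.2]
opening: 0.122
finger_force: 18.8
```

Emit:
send_rows:
  rows: "0 0 0 0; 0 0 0 0; 0 0 0 0; 0 0 0 0; 0 0 -0.05 0; 0 0 -0.15 0; 0 0 -0.25 0; 0 0 -0.35 0; 0 0 -0.4 0; 0 0 -0.4 0"
  jaw: 0.15

```text
clock: 23.32
tool_pos: [0.5952, -0.161, 0.2389]
eef_rot: [1.0, -0.001, 0.004, 0.001]
contact_force: [0.5, -0.1, 0.2]
opening: 0.421
finger_force: 0.0
```

```bash
python3 go.py .4456,-.02,.2,0 .4456,.0945,.12,0;  python3 - <<'E'
from h import *
p,d,c=snap("top"); P=cloud(d,c)
for b in blanks(p,P): 
    if b[2]>450 and b[3]<250 and b[4]<250: print(*b)
print(P[184,275],P[184,295]); save("top6",p)
E
```

```text
t 23.32 pos [ 0.5952 -0.161   0.2389] yaw -0.1 tilt [ 0.0083 -0.0029 -1.    ] op 0.421 F [ 0.5 -0.1  0.2]
.4456,-.02,.2,0 -> -0.5002 -0.4697 0.1243 -0.0002 rows 5.0
.4456,.0945,.12,0 -> -0.5028 -0.8522 0.3898 -0.0002 rows 7.7
[219. 156.] 163 673 122 73 38 33 90
[214. 180.] 124 610 136 44 60 20 173
[213. 210.] 160 530 133 73 39 33 2
[nan nan nan] [ 0.56220245 -0.08592598  0.34777547]
```

Emit:
send_rows:
  rows: "-0.5 -0.47 0.1 0; -0.5 -0.47 0.1 0; -0.5 -0.47 0.1 0; -0.5 -0.47 0.1 0; -0.5 -0.47 0.1 0; -0.51 -0.6 0.15 0; -0.51 -0.75 0.2 0; -0.51 -0.85 0.3 0; -0.51 -0.85 0.3 0; -0.51 -0.85 0.3 0"
  jaw: 1

```text
clock: 24.2
tool_pos: [0.438, 0.0974, 0.1421]
eef_rot: [1.0, 0.003, -0.003, 0.0]
contact_force: [-1.1, -1.4, -0.1]
opening: 0.002
finger_force: 0.0
```

```bash
python3 go.py .4425,.095,.065,0 .4425,.095,.042,0;  python3 - <<'E'
from h import *
p,d,c=snap("top"); P=cloud(d,c)
for b in blanks(p,P): 
    if b[2]>450 and b[3]<250 and b[4]<250: print(*b)
p,d,c=snap("side"); P=cloud(d,c); print(P[200,300],P[210,310]); save("side7",p)
E
```

```text
t 24.2 pos [0.438  0.0974 0.1421] yaw 0.3 tilt [-0.0051 -0.001  -1.    ] op 0.002 F [-1.1 -1.4 -0.1]
.4425,.095,.065,0 -> 0.0164 0.0078 0.2568 0.0009 rows 1.9
.4425,.095,.042,0 -> 0.0168 0.0078 0.3334 0.0009 rows 2.4
[219. 156.] 165 673 122 73 39 34 90
[215. 180.] 115 609 133 44 60 18 0
[213. 209.] 128 520 107 74 91 32 68
[ 0.58975254 -0.02518394  0.10789315] [ 0.60803151 -0.06545335  0.10809614]
```

View pics/side7.png

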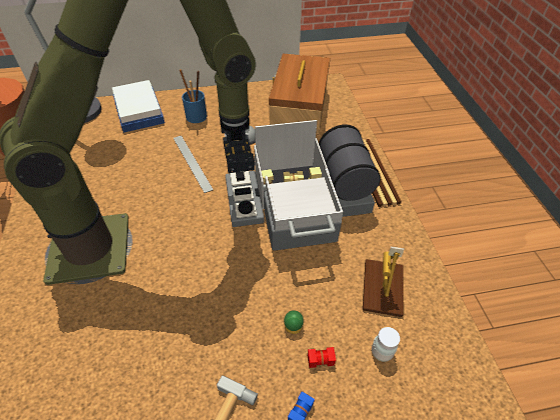

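The tray is flat at (300,200), with the three blanks in the hopper at (267,175), (293,177) and (315,171). The gripper is above the keys. Next I press the bar key.

Emit:
send_rows:
  rows: "0.01 0.004 0.08 0; 0.01 0.004 0.16 0; 0.01 0.004 0.22 0; 0.01 0.004 0.255 0; 0.01 0.004 0.255 0; 0.01 0.004 0.255 0; 0.01 0.004 0.255 0"

```text
clock: 24.88
tool_pos: [0.4436, 0.0932, 0.0687]
eef_rot: [1.0, -0.001, 0.001, 0.0]
contact_force: [0.0, 0.2, 0.5]
opening: 0.004
finger_force: 0.0
```

```bash
python3 go.py .4425,.0945,.042,0
```

```text
t 24.88 pos [0.4436 0.0932 0.0687] yaw -0.1 tilt [ 1.5e-03 -4.0e-04 -1.0e+00] op 0.004 F [0.  0.2 0.5]
.4425,.0945,.042,0 -> -0.0039 -0.0044 0.089 -0.0003 rows 0.6
```

Emit:
send_rows:
  rows: "0 -0.004 0.03 0; 0 -0.004 0.05 0; 0 -0.004 0.065 0; 0 -0.004 0.075 0; 0 -0.004 0.083 0; 0 -0.004 0.09 0; 0 -0.004 0.093 0; 0 -0.004 0.093 0; 0 -0.004 0.093 0; 0 -0.004 0.093 0"

```text
clock: 25.72
tool_pos: [0.4434, 0.0957, 0.0436]
eef_rot: [1.0, 0.0, 0.002, -0.0]
contact_force: [-4.2, 1.0, 52.2]
opening: 0.006
finger_force: 26.0
```

```bash
python3 go.py
```

```text
t 25.72 pos [0.4434 0.0957 0.0436] yaw 0.0 tilt [ 4.e-03  9.e-04 -1.e+00] op 0.006 F [-4.2  1.  52.2]
```

Emit:
send_rows:
  rows: "0 0 -0.06 0; 0 0 -0.1 0; 0 0 -0.1 0; 0 -0.1 -0.1 0; 0 -0.216 -0.1 0; 0 -0.216 -0.1 0; 0 -0.216 -0.1 0; 0 -0.216 -0.1 0"

```text
clock: 26.38
tool_pos: [0.4423, 0.1598, 0.069]
eef_rot: [1.0, 0.0, -0.001, 0.001]
contact_force: [-0.3, 0.1, 0.4]
opening: 0.005
finger_force: 0.0
```

```bash
python3 go.py .4435,.1595,.0437,0
```

```text
t 26.38 pos [0.4423 0.1598 0.069 ] yaw 0.0 tilt [-0.0015 -0.0014 -1.    ] op 0.005 F [-0.3  0.1  0.4]
.4435,.1595,.0437,0 -> 0.0042 0.0009 0.0845 0.0001 rows 0.6
```

Emit:
send_rows:
  rows: "0.003 0 0.03 0; 0.003 0 0.05 0; 0.003 0 0.065 0; 0.003 0 0.075 0; 0.003 0 0.082 0; 0.003 0 0.087 0; 0.003 0 0.087 0; 0.003 0 0.087 0; 0.003 0 0.087 0"

```text
clock: 27.13
tool_pos: [0.4436, 0.159, 0.0444]
eef_rot: [1.0, -0.001, -0.0, 0.001]
contact_force: [-0.6, -2.3, 10.3]
opening: 0.003
finger_force: 5.1
```

Emit:
send_rows:
  rows: "0 0 -0.04 0; 0 0 -0.08 0; 0 0 -0.085 0; 0 0 -0.085 0; 0 0 -0.085 0; 0 0 -0.085 0; 0 0 -0.085 0"

```text
clock: 27.72
tool_pos: [0.4435, 0.1604, 0.0686]
eef_rot: [1.0, 0.0, -0.0, 0.0]
contact_force: [0.1, -0.6, 0.1]
opening: 0.008
finger_force: 0.0
```

```bash
python3 go.py .4435,.1595,.0437,0
```

```text
t 27.72 pos [0.4435 0.1604 0.0686] yaw 0.0 tilt [-9.e-04 -4.e-04 -1.e+00] op 0.008 F [ 0.1 -0.6  0.1]
.4435,.1595,.0437,0 -> 0.0 0.0029 0.0831 0.0001 rows 0.6
```

Emit:
send_rows:
  rows: "0 0 0.03 0; 0 0 0.05 0; 0 0 0.065 0; 0 0 0.075 0; 0 0 0.082 0; 0 0 0.087 0; 0 0 0.087 0; 0 0 0.087 0; 0 0 0.087 0"

```text
clock: 28.47
tool_pos: [0.4435, 0.1603, 0.0442]
eef_rot: [1.0, 0.0, 0.0, -0.0]
contact_force: [-2.5, -0.7, 16.3]
opening: 0.001
finger_force: 8.6
```

Emit:
send_rows:
  rows: "0 0 -0.04 0; 0 0 -0.09 0; 0 0 -0.1 0; 0 0 -0.1 0; 0 0.1 -0.1 0; 0 0.2 -0.1 0; 0 0.3 -0.1 0; 0 0.43 -0.1 0; 0 0.43 -0.1 0; 0 0.43 -0.1 0"

```text
clock: 29.3
tool_pos: [0.4434, 0.0286, 0.0724]
eef_rot: [1.0, -0.003, -0.001, 0.001]
contact_force: [0.3, -0.1, -0.2]
opening: 0.006
finger_force: 0.0
```

```bash
python3 go.py .4435,.0305,.0434,0
```

```text
t 29.3 pos [0.4434 0.0286 0.0724] yaw -0.3 tilt [-0.0014 -0.0015 -1.    ] op 0.006 F [ 0.3 -0.1 -0.2]
.4435,.0305,.0434,0 -> 0.0005 -0.0066 0.0967 -0.0009 rows 0.7
```

Next is the round key. After it I lift high and take another look at the bell.

Emit:
send_rows:
  rows: "0 0 0.03 0; 0 0 0.055 0; 0 0 0.07 0; 0 0 0.08 0; 0 0 0.09 0; 0 0 0.097 0; 0 0 0.099 0; 0 0 0.099 0; 0 0 0.099 0; 0 0 0.099 0"

```text
clock: 30.13
tool_pos: [0.4436, 0.033, 0.0443]
eef_rot: [1.0, 0.001, 0.0, -0.001]
contact_force: [-2.0, 4.7, 14.0]
opening: 0.004
finger_force: 7.0
```

Emit:
send_rows:
  rows: "0 0 -0.05 0; 0 0 -0.15 0; 0 0 -0.25 0; 0 0 -0.35 0; 0 -0.1 -0.45 0; 0 -0.2 -0.5 0; 0 -0.3 -0.5 0; 0 -0.4 -0.5 0; 0 -0.5 -0.5 0; 0 -0.5 -0.5 0"

```text
clock: 30.97
tool_pos: [0.4437, 0.189, 0.1936]
eef_rot: [1.0, 0.005, 0.001, -0.003]
contact_force: [-0.9, 0.4, 0.5]
opening: 0.003
finger_force: 0.0
```

```bash
python3 go.py .4973,.3974,.09,0;  python3 - <<'E'
from h import *
for n in("top","side"):
    p,d,c=snap(n); P=cloud(d,c); w=np.isfinite(P[...,0])&(abs(P[...,0]-.5)<.06)&(abs(P[...,1]-.395)<.06)&(P[...,2]<.07)
    Q=P[w]; T=Q[Q[:,2]>.052]; E=Q[(Q[:,2]>.008)]; print(n,len(T),T.mean(0).round(4),(E.max(0)+E.min(0))/2,E.max(0))
E
```

```text
t 30.97 pos [0.4437 0.189  0.1936] yaw 0.6 tilt [ 0.002   0.0051 -1.    ] op 0.003 F [-0.9  0.4  0.5]
.4973,.3974,.09,0 -> 0.1849 -0.6909 0.3492 0.0016 rows 5.7
top 53 [0.4974 0.3972 0.0576] [0.50798179 0.40188326 0.03628125] [0.53826051 0.45440967 0.06455333]
side 0 [nan nan nan] [0.49061578 0.37607965 0.02483533] [0.52578343 0.41238143 0.04161331]<stdin>:4: RuntimeWarning: Mean of empty slice.
  ret = um.true_divide(
```

Emit:
send_rows:
  rows: "0.03 -0.1 0.05 0; 0.06 -0.22 0.1 0; 0.09 -0.34 0.15 0; 0.12 -0.46 0.2 0; 0.15 -0.58 0.25 0; 0.185 -0.69 0.3 0; 0.185 -0.69 0.34 0; 0.185 -0.69 0.34 0; 0.185 -0.69 0.34 0; 0.185 -0.69 0.34 0"

```text
clock: 31.9
tool_pos: [0.5001, 0.3853, 0.0918]
eef_rot: [1.0, -0.002, 0.0, 0.001]
contact_force: [0.1, 0.2, 0.4]
opening: 0.006
finger_force: 0.0
```

```bash
python3 go.py .4973,.3974,.0517,0
```

```text
t 31.9 pos [0.5001 0.3853 0.0918] yaw -0.2 tilt [ 1.0e-04 -2.5e-03 -1.0e+00] op 0.006 F [0.1 0.2 0.4]
.4973,.3974,.0517,0 -> -0.0095 -0.0405 0.1336 -0.0005 rows 1.0
```

Emit:
send_rows:
  rows: "-0.01 -0.04 0 0; -0.01 -0.04 0.03 0; -0.01 -0.04 0.06 0; -0.01 -0.04 0.09 0; -0.01 -0.04 0.105 0; -0.01 -0.04 0.118 0; -0.01 -0.04 0.128 0; -0.01 -0.04 0.136 0; -0.01 -0.04 0.136 0; -0.01 -0.04 0.136 0"

```text
clock: 32.73
tool_pos: [0.4956, 0.3995, 0.0523]
eef_rot: [1.0, -0.0, -0.001, 0.001]
contact_force: [-5.2, -3.6, 15.9]
opening: 0.004
finger_force: 8.0
```

```bash
python3 go.py .4973,.3974,.0517,0
```

```text
t 32.73 pos [0.4956 0.3995 0.0523] yaw -0.0 tilt [-0.0015 -0.0015 -1.    ] op 0.004 F [-5.2 -3.6 15.9]
.4973,.3974,.0517,0 -> 0.0058 0.007 0.0021 -0.0 rows 0.1
```

The bell button is fully down: the tip is at 0.0523 with 16 N on it. I back off and check the end state.

Emit:
send_rows:
  rows: "0 0 -0.05 0; 0 0 -0.15 0; 0 0 -0.25 0; 0 0 -0.35 0; 0 0 -0.45 0; 0 0 -0.5 0; 0 0 -0.5 0; 0 0 -0.5 0; 0 0 -0.5 0; 0 0 -0.5 0"

```text
clock: 33.57
tool_pos: [0.4955, 0.3998, 0.1988]
eef_rot: [1.0, 0.0, -0.001, 0.001]
contact_force: [1.1, 0.4, -0.7]
opening: 0.005
finger_force: 0.0
```

```bash
python3 - <<'E'
from h import *
p,d,c=snap("top"); P=cloud(d,c)
for b in blanks(p,P): 
    if b[2]>450 and b[3]<250 and b[4]<250: print(*b)
print("tray",P[184,275],"keys",[P[239,u,2].round(3) for u in(204,228,251)]); save("top9",p)
R=P[205:232,368:393].reshape(-1,3); R=R[R[:,2]>.02]; print("marble",(R.max(0)+R.min(0))[:2]/2)
E
```

```text
[219. 157.] 149 672 119 73 32 32 89
[214. 180.] 108 609 134 44 61 17 177
[214. 209.] 136 526 133 72 32 31 91
tray [ 0.59195533 -0.03734966  0.10973803] keys [np.float64(0.051), np.float64(0.052), np.float64(0.048)]
marble [ 0.51075798 -0.32867425]
```

View pics/top9.png

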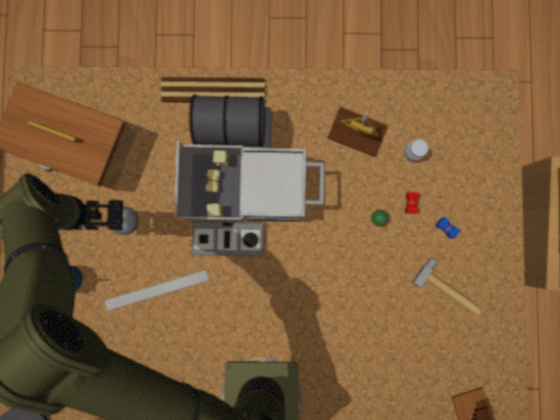

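The three blanks are in the hopper at (219,157), (213,180) and (214,209), and the tray is flat at (275,184). The keys are up, the marble is unmoved at (380,217), and the arm is clear.

```bash
python3 -c "from plant import finish_job; print(finish_job())"
```

```text
the job is handed in; nothing more can be done
None
```

I've handed the job in: all three blanks are in the hopper, the tray is flat, the bar, square (twice) and round keys and the bell were each pressed fully in order, and the paperweight hasn't moved; no verdict came back.

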